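Sort the offcuts into their cradles

TASK

The two offcuts in the cradles are in each other's place: change them over, using a bare spot on the bench on the way, so that the long block lies flat between the rails of the long cradle and the short thick block flat between the rails of the short cradle, neither sticking out at the ends. Then stack the flat strip lengthwise on the long block and the small block lengthwise on the short thick block, each centred and square on the larger piece below. Leave the tape measure, pliers and screwdriver alone.

Things in the scene. Friction and masses are not known exactly. Their poses are not given: they have to be found in the camera images.
- long_cradle: The longer of two low plywood cradles, 214 mm long. Fixed to the bench, bare ends, no end stops: a plywood base 8 mm thick with a wooden rail 10 mm wide along each long side; rail tops 18 mm above the bench, 80 mm clear between the rails, 100 mm wide over all. Origin: centre of its underside on the bench; y along its length, x across (from rail to rail), z up.
- short_cradle: The shorter of two low plywood cradles, 134 mm long. Fixed to the bench, bare ends, no end stops: a plywood base 8 mm thick with a wooden rail 10 mm wide along each long side; rail tops 18 mm above the bench, 80 mm clear between the rails, 100 mm wide over all. Origin: centre of its underside on the bench; y along its length, x across (from rail to rail), z up. 
- long_block: Sawn wood offcut, the longest one: 62 mm wide, 190 mm long, 34 mm high, about 0.2 kg. Starts lying in the short cradle, sticking out at both ends. Origin: centre of its underside; y along its length, x across its width, z up. Plain solid block, same either way round. 
- short_block: Sawn wood offcut, the thickest one: 58 mm wide, 110 mm long, 58 mm high, about 0.2 kg. Starts lying in the long cradle. Origin: centre of its underside; y along its length, x across its width, z up. Plain solid block, same either way round. 
- long_strip: Flat sawn wood offcut: 50 mm wide, 150 mm long, 20 mm high, about 0.08 kg. Starts on the bare bench, nearer the robot than the cradles. Origin: centre of its underside; y along its length, x across its width, z up. Plain solid block, same either way round. 
- small_block: Sawn wood offcut, the shortest one: 45 mm wide, 85 mm long, 45 mm high, about 0.09 kg. Starts on the bare bench, nearer the robot than the cradles. Origin: centre of its underside; y along its length, x across its width, z up. Plain solid block, same either way round. 
- tape_measure: Bystander: yellow pocket tape measure lying flat, 73 x 85 x 35 mm (x, y, z). Origin: centre of its underside.
- pliers: Bystander: pliers with red handles lying flat, 62 mm across (x), 211 mm long (y), 13 mm high. Origin: centre of the underside.
- screwdriver: Bystander: red screwdriver lying flat behind the cradles, 27 mm across (x), 218 mm long (y), 27 mm high. Origin: centre of the underside. Apart from the things listed, the bench between and in front of the cradles is bare.
Mind the look-alikes: they are no part of the job. Leave any orange look-alike of the small_block alone.

How it is judged:
By the outcome, as a careful person would: the job done as asked, in the order asked, and still so for the second after the job is handed in, with the robot touching nothing.
It also fails if it takes over 102 s, if anything falls off the work surface, if the arm or the gripper's body presses on something with over 40 N, if the wrist force passes 120 N, or if a joint passes its speed limit or range.

ROBOT

A 6-joint arm with a two-finger parallel gripper is mounted at the origin on a cart in front of the work surface, level with it; the furniture and walls round the work are solid. World frame = base frame: x ahead of the robot, y to its left, z up, the work surface at z = 0. Lengths are in mm, angles in degrees, forces in N, time in s.
With the tool pointing down it reaches from about 350 to 975 mm from the base axis. Payload 7.1 kg.
Tool frame: the origin (TCP) lies at the very end of the fingers, on their centre line; the grasp point (between the pads) lies arm.hold_point_z behind it (arm.hold_point_z is the distance from the TCP to the grasp point, in mm); z points along the fingers, y is the line along which they close (so a half turn about z gives the same grasp; the last joint's range is limited). The gripper opens to 88 mm and grips with 3 to 60 N. Pads are 20 mm wide; open, the fingers measure 115 mm over their backs; the gripper's body (75 mm by 178 mm) begins 61 mm behind the grasp point.
Start: joints at [-71.161, 24.242, 93.386, -0, 62.372, -1.089], TCP at [213.036, -587.555, 222.675] pointing down, gripper open.
Joint ranges: [-172.04, 172.04], [-51.8, 120.97], [4.93, 147.93], [-75.15, 255.16], [6.16, 154.13], [-145.62, 145.62]. Speed limits (degrees/s): [136.94, 136.94, 172.46, 180, 180, 180].

INTERFACE

Orientations are given as a 3x3 rotation matrix whose columns are the frame's x, y, z axes.
In Python, from rig import arm, capture gives the robot as it stands.
- The arm moves only by the shell command python3 -m inch 'ROWS' [FORCE]. ROWS is JSON, a list of rows, each a list of 7 numbers: the shift along the tool's x, y, z each as a share of 40 mm, from -1 to 1, then the turn, a rotation vector about the tool's x, y, z each as a share of 0.12 rad, from -1 to 1, then the closure, from -1 (fully open) to 1 (shut). A call has 1 to 20 rows; each row shifts and turns the commanded pose from where the row before left it, along the tool's axes as they then stand; what a row does not reach is not made up. A row lasts 1/12 s, in which the tool goes at most 41.7 mm and 7.16 degrees, less where a joint would pass 70% of its speed; a pose out of reach is approached as far as the arm can. A call with a number of a shift or a turn outside -1 to 1 is refused whole. A call with a gripper value outside its range is refused whole. The fingers move at their own pace and stop on an object; FORCE is the grip in N (left out, the last holds). Time passes only in rows, so rows that do not move let the fingers close. It gives the time, the measured TCP pose, the force, the opening and the grip force at its end, in the units of the state.
- arm.state(): the state, without advancing time (a new reading comes with each control period).
- capture(name): name is "side" or "top" or "wrist"; returns a dict with "img" (384x512x3 uint8, red, green, blue), "camera_matrix" (3x3 intrinsics, pixels), "k1" (the pictures are not rectified: a ray, as slopes to the right and down, at radius r is drawn at 1 + k1 r^2 times it, then the intrinsics apply), "R" (3x3) and "t" (3): a world point X has camera coordinates R X + t. Camera axes: x right, y down, z forward; pixel columns grow to the right and rows downward; lengths in mm; the calibration is good to about 2 mm. A picture is of the moment at which its call begins. There is no depth.
- arm.job_done(): hands the job in; it is judged then, once.
The state is a dict: "time_s": time; "q": joint angles; "qd": joint speeds; "tau": joint torques, N m; "position": TCP position; "tool_rot": TCP orientation; "ft_force": force on the tool from outside, world axes, zero at the start; "ft_torque": the same for the moment, N m; "width": finger opening in mm; "gripper_force": force on a finger pad.
Only numpy, scipy, OpenCV 4.12 (cv2) and the standard library are available. Lean on these libraries where they do the work, as an engineer would, in place of code of your own. Each camera call takes 0.05 s, during which the arm holds its last target. There are 200 camera calls.

## Working session

There is one attempt and no reset: what is moved stays moved. The work goes in short steps, Python scripts to look and compute and a shell command to move; the robot and the scene stay as the last step left them, time stands still between calls to the robot, and variables do not carry over. Pictures are saved under pics/ and viewed, at most 14 in all, crops included, and the job is handed in when it is done.

```bash
ls; mkdir -p pics; python3 - <<'E'
from rig import arm,capture
import cv2,numpy as np
for n in("top","side"):
    c=capture(n); np.savez(f"pics/{n}0.npz",**c); cv2.imwrite(f"pics/{n}0.png",cv2.resize(c["img"][:,:,::-1],(800,600),interpolation=cv2.INTER_CUBIC))
    print(n,c["camera_matrix"],c["k1"],c["R"],c["t"])
s=arm.state();print(s,arm.hold_point_z)
E
```

```text
pics
top [[470.05878271   0.         250.95243767]
 [  0.         470.05878271 194.64762205]
 [  0.           0.           1.        ]] 0.05827271381361998 [[ 0.03435544 -0.99939787 -0.00485744]
 [-0.97508621 -0.03245314 -0.21943946]
 [ 0.21914969  0.01227536 -0.97561403]] [  -9.86122336  559.56933937 2166.22866875]
side [[445.78926568   0.         259.37237901]
 [  0.         445.78926568 186.40836106]
 [  0.           0.           1.        ]] 0.017318189768331 [[ 0.9988271  -0.04262148  0.02297459]
 [-0.00574883 -0.57552758 -0.81776217]
 [ 0.04807674  0.81667094 -0.57509757]] [-557.20545001   24.67621731 1609.78478991]
{'time_s': 0.1, 'q': array([-7.11633557e+01,  2.42789550e+01,  9.34256957e+01,  5.44533363e-05,
        6.23733800e+01, -1.08845314e+00]), 'qd': array([-0.05684905,  0.02930795, -0.08170463, -0.10565703, -0.06924574,
       -0.00501099]), 'tau': array([ 5.71170604e-04, -5.45613670e+01, -2.74322838e+01,  6.45296322e-02,
        1.87847199e-02, -4.75936235e-05]), 'position': array([ 212.86095355, -587.10893034,  222.00071334]), 'tool_rot': array([[ 9.40139096e-01,  3.40790681e-01, -4.38918865e-04],
       [ 3.40790963e-01, -9.40138212e-01,  1.28922576e-03],
       [ 2.67117277e-05, -1.36163112e-03, -9.99999073e-01]]), 'ft_force': array([-0.04674064,  0.08505937, -0.53768314]), 'ft_torque': array([0.01485058, 0.01148047, 0.02528688]), 'gripper_force': 0.0, 'width': 87.70323021678422} 18.700000000000003
```

View pics/top0.png

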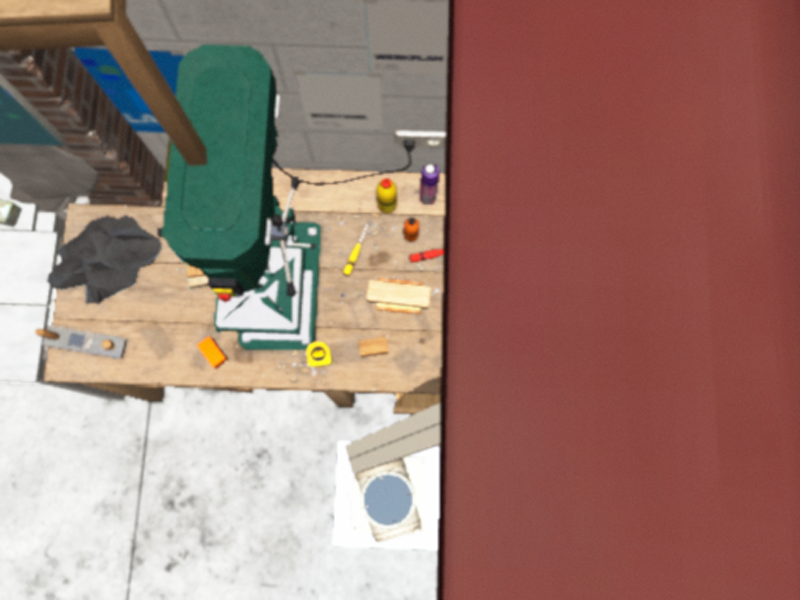

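View pics/side0.png

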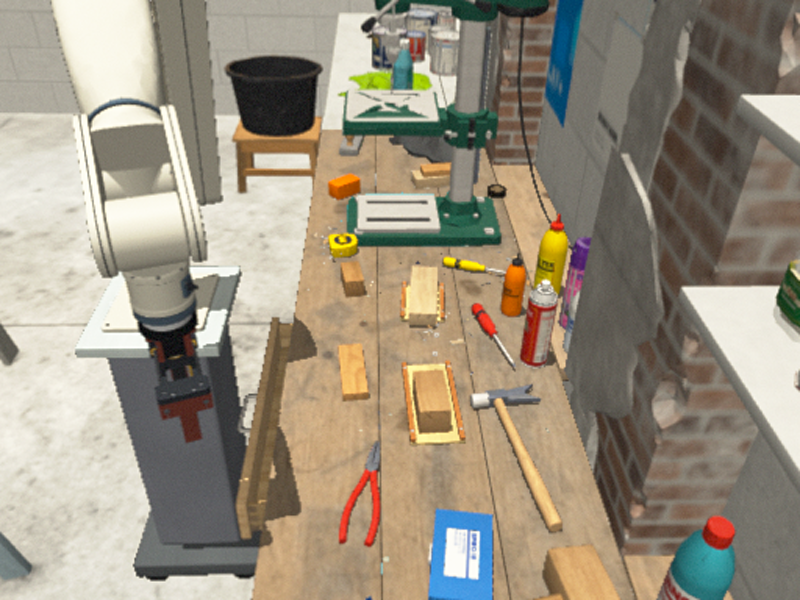

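The top view (800×600) shows the long block at (398,292) in the short cradle. The right-hand part is hidden. The side view shows:
- long block in the short cradle at (423,292)
- short block in the long cradle at (433,400)
- strip at (353,371)
- pliers at (365,500)
- tape measure at (343,243)
- small-block candidates: the plain brown one at side (352,279) / top (373,347), and the orange one at side (345,186) / top (212,352). The brown one fits, because the orange one is the look-alike and lies beyond the tape measure.

```bash
cat > h.py <<'E'
import numpy as np,cv2
from scipy.spatial.transform import Rotation as Ro
from rig import arm,capture
def cast(c,px,z):
    "pixels (Nx2, native 512x384) -> world points on plane z"
    K=c["camera_matrix"];px=np.atleast_2d(np.float64(px))
    n=cv2.undistortPoints(px[:,None],K,np.array([float(c["k1"]),0,0,0]))[:,0]
    R,t=c["R"],c["t"];o=-R.T@t
    d=np.c_[n,np.ones(len(n))]@R
    return o+d*((z-o[2])/d[:,2])[:,None]
def proj(c,X):
    X=np.atleast_2d(np.float64(X))
    return cv2.projectPoints(X,cv2.Rodrigues(c["R"])[0],c["t"],c["camera_matrix"],np.array([float(c["k1"]),0,0,0]))[0][:,0]
def shot(n,tag,view=True):
    c=capture(n);np.savez(f"pics/{tag}.npz",**c)
    if view: cv2.imwrite(f"pics/{tag}.png",cv2.resize(c["img"][:,:,::-1],(800,600),interpolation=cv2.INTER_CUBIC))
    return c
def load(tag): return dict(np.load(f"pics/{tag}.npz"))
def go(p,yaw=None):
    """print what is left to go to TCP p (mm) with tool y at yaw deg (mod 180), tool down, in tool axes & row units"""
    s=arm.state();R=s["tool_rot"];P=s["position"]
    if yaw is None: yaw=np.degrees(np.arctan2(R[1,1],R[0,1]))
    best=None
    for k in(-180,0,180):
        a=np.radians(yaw+k);y=np.array([np.cos(a),np.sin(a),0]);z=np.array([0,0,-1.]);G=np.c_[np.cross(y,z),y,z]
        rv=Ro.from_matrix(R.T@G).as_rotvec()
        if best is None or np.linalg.norm(rv)<np.linalg.norm(best[0]):best=(rv,G)
    rv,G=best
    d=np.array(p,float)-P
    print("t",s["time_s"],"P",P.round(1),"yaw",round(float(np.degrees(np.arctan2(R[1,1],R[0,1]))),2),"q6",s["q"][5].round(1),"w",s["width"].round(1),
      "\n shift/40 before turn",(R.T@d/40).round(3)," after turn",(G.T@d/40).round(3)," turn/.12",(rv/.12).round(3))
E
python3 - <<'E'
from h import *
c=load("side0")
for n,px,z in[("longblk",(423,267),42),("shortblk",(433,385),66),("strip",(353,370),20),("small",(351,268),45),("pliers",(370,490),5),("tape",(343,240),35),("press L base",(352,243),10),("press R",(500,240),10)]:
    print(n,cast(c,np.array(px)*.64,z).round(0))
w=shot("wrist","w0")
print(w["camera_matrix"],w["k1"],w["R"],w["t"],-w["R"].T@w["t"])
go([500,-250,330],90)
E
```

```text
longblk [[603.  79.  42.]]
shortblk [[ 593. -362.   66.]]
strip [[ 441. -265.   20.]]
small [[430.  71.  45.]]
pliers [[ 475. -552.    5.]]
tape [[406. 218.  35.]]
press L base [[428. 244.  10.]]
press R [[821. 257.  10.]]
[[269.35515583   0.         254.58529216]
 [  0.         269.35515583 188.97043823]
 [  0.           0.           1.        ]] -0.00010654838625693485 [[ 3.41594486e-01 -9.39847387e-01 -3.09871330e-04]
 [-8.99460532e-01 -3.27011161e-01  2.89886964e-01]
 [-2.72550837e-01 -9.87450715e-02 -9.57060840e-01]] [-624.81905068  -36.74162451  390.11384797] [ 286.71295722 -560.72765372  383.81999161]Traceback (most recent call last):
  File "<stdin>", line 7, in <module>
  File "h.py", line 30, in go
    print("t",s["time_s"],"P",P.round(1),"yaw",round(float(np.degrees(np.arctan2(R[1,1],R[0,1]))),2),"q6",s["q"][5].round(1),"w",s["width"].round(1),
                                                                                                                                 ^^^^^^^^^^^^^^^^
AttributeError: 'float' object has no attribute 'round'
```

```bash
sed -i 's/s\["width"\].round(1)/round(float(s["width"]),1)/' h.py; python3 -c "
from h import *
go([500,-150,330],-90)"
```

```text
t 0.15 P [ 212.9 -587.2  222.1] yaw -70.07 q6 -1.1 w 87.8 
 shift/40 before turn [10.473 -7.832 -2.689]  after turn [  7.178 -10.929  -2.698]  turn/.12 [-1.000e-02  2.000e-03  2.898e+00]
```

```bash
python3 -m inch '[[0,0,-0.5,0,0,0.97,-1],[0,0,-0.5,0,0,0.97,-1],[0,0,-0.5,0,0,0.96,-1],[0.51,-0.78,-0.09,0,0,0,-1],[0.51,-0.78,-0.09,0,0,0,-1],[0.51,-0.78,-0.09,0,0,0,-1],[0.51,-0.78,-0.09,0,0,0,-1],[0.51,-0.78,-0.09,0,0,0,-1],[0.51,-0.78,-0.09,0,0,0,-1],[0.51,-0.78,-0.09,0,0,0,-1],[0.51,-0.78,-0.09,0,0,0,-1],[0.51,-0.78,-0.09,0,0,0,-1],[0.51,-0.78,-0.09,0,0,0,-1],[0.51,-0.78,-0.09,0,0,0,-1],[0.51,-0.78,-0.09,0,0,0,-1],[0.51,-0.78,-0.09,0,0,0,-1],[0.51,-0.78,-0.09,0,0,0,-1],[0,0,0,0,0,0,-1],[0,0,0,0,0,0,-1],[0,0,0,0,0,0,-1]]'; python3 -c "
from h import *
shot('wrist','w1')
go([500,-150,330],-90)"
```

```text
time_s: 1.82
position: [498.3, -150.9, 332.7]
tool_rot: [[1.0, 0.001, -0.001], [0.001, -1.0, -0.0], [-0.001, 0.0, -1.0]]
ft_force: [-0.4, 0.1, 0.9]
width: 87.9
gripper_force: 0.0
t 1.8667 P [ 498.  -151.5  332.7] yaw -90.04 q6 71.8 w 87.9 
 shift/40 before turn [ 0.05  -0.036  0.068]  after turn [ 0.05  -0.036  0.068]  turn/.12 [ 0.001  0.008 -0.006]
```

View pics/w1.png

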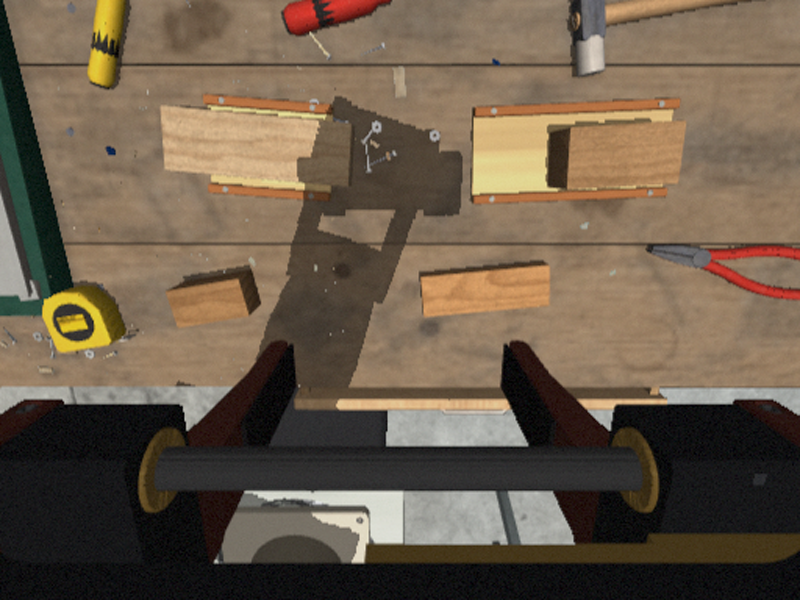

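The wrist view shows:
- long block, top about (235,140), in the short cradle (270,145)
- short block at (628,155) in the long cradle (570,150)
- strip at (485,288), small block at (210,298), tape (83,320), pliers (720,265)
- no orange block in view

I'll take a second wrist view for the heights and a crop of the small block.

```bash
python3 -m inch '[[-0.5,0.75,0,0,0,0,-1],[-0.5,0.75,0,0,0,0,-1],[-0.5,0.75,0,0,0,0,-1],[0,0.75,0,0,0,0,-1],[0,0,0,0,0,0,-1],[0,0,0,0,0,0,-1],[0,0,0,0,0,0,-1]]'; python3 -c "
from h import *
c=shot('wrist','w2')
a=load('w1')
im=a['img'][:,:,::-1]
A=cv2.resize(im[55:215,90:240],None,fx=3.7,fy=3.7,interpolation=cv2.INTER_CUBIC)
cv2.imwrite('pics/cA.png',A)
im=c['img'][:,:,::-1]
B=cv2.resize(im[15:215,0:512],(800,312),interpolation=cv2.INTER_CUBIC)
C=cv2.resize(a['img'][55:210,90:450,::-1],(800,344)[:2] if 0 else (648,279),interpolation=cv2.INTER_CUBIC)
cv2.imwrite('pics/cB.png',np.vstack([B,np.pad(C,((0,0),(0,152),(0,0)))]))
"
```

```text
time_s: 2.45
position: [437.9, -271.2, 332.8]
tool_rot: [[1.0, -0.003, -0.001], [-0.003, -1.0, 0.001], [-0.001, -0.001, -1.0]]
ft_force: [0.3, 0.0, -0.3]
width: 88.2
gripper_force: 0.0
```

View pics/cA.png

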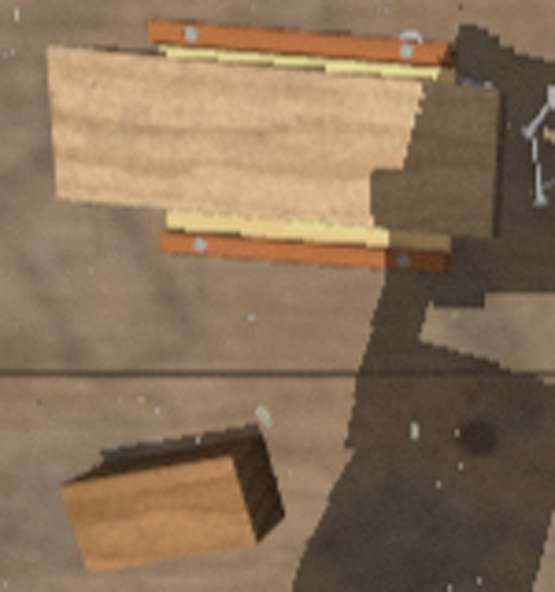

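View pics/cB.png

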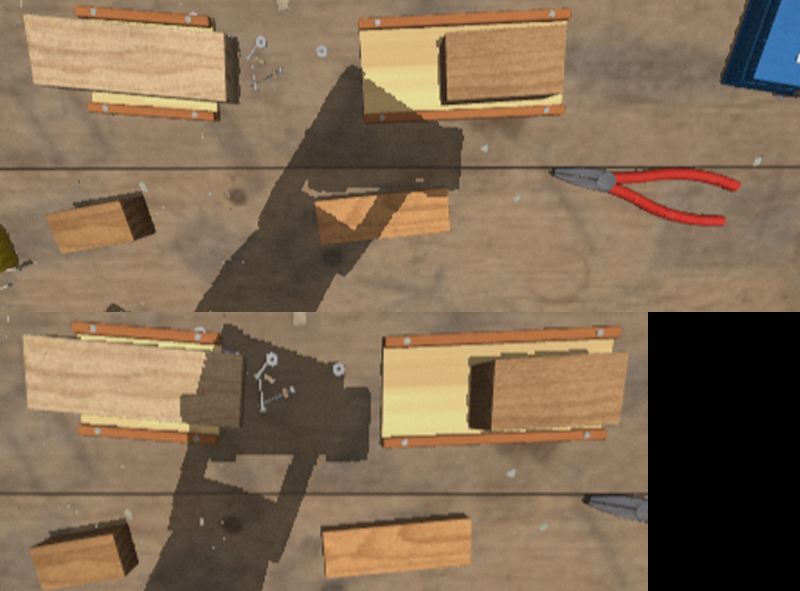

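The crop shows the small block as plain brown wood (corners (60,487), (235,458), (257,545), (90,572)) and not orange, so it's the right one. The second crop shows all the blocks and both cradles in the two views. Next I triangulate their corners.

```bash
cat > tri.py <<'E'
from h import *
def tri(a,b,pa,pb):
    out=[]
    und=lambda c,p:cv2.undistortPoints(np.float64(p).reshape(-1,1,2),c["camera_matrix"],np.array([float(c["k1"]),0,0,0]))[:,0].T
    P=lambda c:np.c_[c["R"],c["t"]]
    X=cv2.triangulatePoints(P(a),P(b),und(a,pa),und(b,pb));return (X[:3]/X[3]).T
def desc(n,X):
    m=X.mean(0);e=lambda i,j:np.linalg.norm(X[j,:2]-X[i,:2])
    v=(X[1]-X[0]+X[2]-X[3]);yaw=np.degrees(np.arctan2(v[1],v[0]))%180
    print(n,"c",m.round(1),"z",X[:,2].round(0),"L",round(e(0,1)),round(e(3,2)),"W",round(e(0,3)),round(e(1,2)),"axis yaw",round(yaw,1))
def ref(c,p):
    g=cv2.cvtColor(c["img"],cv2.COLOR_RGB2GRAY)
    return cv2.cornerSubPix(g,np.float32(p).reshape(-1,1,2),(2,2),(-1,-1),(3,40,.01))[:,0]
E
python3 - <<'E'
from tri import *
a,b=load("w1"),load("w2")
A=lambda p:np.array(p)/3.7+[90,55]
C=lambda p:(np.array(p)-[0,312])/1.8+[90,55]
B=lambda p:np.array(p)/[1.5625,1.56]+[0,15]
D={"long":(A([(48,47),(492,88),(488,236),(57,198)]),B([(23,14),(228,35),(225,102),(34,85)]),42),
"short":(C([(493,360),(628,351),(623,427),(491,432)]),B([(446,28),(566,24),(564,97),(444,101)]),66),
"strip":(C([(322,528),(469,517),(472,563),(326,577)]),B([(316,197),(448,189),(450,230),(319,243)]),20),
"small":(A([(60,487),(235,458),(257,545),(90,572)]),B([(47,213),(123,203),(135,237),(60,252)]),45),
"Lcradle":(C([(382,338),(621,328),(606,438),(383,446)]),B([(360,19),(570,10),(563,114),(363,122)]),18),
"Scradle":(A([(148,20),(455,45),(447,270),(162,252)]),B([(75,7),(212,17),(217,120),(88,110)]),18)}
for n,(p,q,z) in D.items():
    desc(n+" tri",tri(a,b,p,q)); desc("  sub",tri(a,b,ref(a,p),ref(b,q)))
    desc("  w1",cast(a,p,z)); desc("  w2",cast(b,q,z))
go([600,-360,200],0)
E
```

```text
long tri c [597.2  -6.7  34.4] z [44. 17. 37. 39.] L 182 189 W 61 64 axis yaw 85.6
  sub c [598.1  -6.3  34.6] z [41. 17. 41. 40.] L 185 190 W 60 63 axis yaw 85.3
  w1 c [596.9  -7.8  42. ] z [42. 42. 42. 42.] L 185 187 W 61 61 axis yaw 85.2
  w2 c [595.6  -9.5  42. ] z [42. 42. 42. 42.] L 193 188 W 62 61 axis yaw 84.9
short tri c [ 587.6 -370.8   69.1] z [66. 65. 71. 74.] L 110 112 W 60 61 axis yaw 92.4
  sub c [ 587.9 -371.1   67.4] z [66. 63. 71. 69.] L 110 112 W 59 61 axis yaw 92.1
  w1 c [ 587.4 -372.2   66. ] z [66. 66. 66. 66.] L 110 113 W 58 61 axis yaw 92.9
  w2 c [ 587.9 -371.5   66. ] z [66. 66. 66. 66.] L 108 113 W 62 62 axis yaw 91.6
strip tri c [ 439.5 -255.7   17.1] z [12.  6. 24. 26.] L 151 150 W 49 44 axis yaw 94.5
  sub c [ 439.  -255.5   15. ] z [12.  2. 19. 26.] L 151 149 W 49 44 axis yaw 94.1
  w1 c [ 440.  -254.8   20. ] z [20. 20. 20. 20.] L 147 151 W 53 49 axis yaw 95.2
  w2 c [ 439.4 -255.4   20. ] z [20. 20. 20. 20.] L 148 151 W 53 47 axis yaw 94.5
small tri c [431.   60.2  44.3] z [42. 36. 47. 52.] L 82 81 W 42 39 axis yaw 98.8
  sub c [429.3  64.3  37.9] z
[... 349 characters left out ...]
207 W 102 99 axis yaw 92.2
  w1 c [ 592.2 -339.6   18. ] z [18. 18. 18. 18.] L 215 214 W 96 97 axis yaw 92.2
  w2 c [ 591.6 -340.4   18. ] z [18. 18. 18. 18.] L 209 213 W 97 97 axis yaw 92.1
Scradle tri c [595.7 -12.9  12.2] z [12.  9.  6. 21.] L 135 129 W 98 99 axis yaw 86.1
  sub c [596.3 -11.6   7.2] z [  4.   9. -11.  27.] L 141 119 W 102 100 axis yaw 85.4
  w1 c [595.2 -13.9  18. ] z [18. 18. 18. 18.] L 134 132 W 99 97 axis yaw 86.2
  w2 c [594.8 -15.5  18. ] z [18. 18. 18. 18.] L 135 136 W 96 97 axis yaw 85.9
t 2.5 P [ 438.2 -270.7  332.8] yaw -90.07 q6 57.0 w 87.7 
 shift/40 before turn [4.05  2.231 3.318]  after turn [ 2.234 -4.046  3.321]  turn/.12 [-1.000e-03  7.000e-03  1.308e+01]
```

```bash
sed -i 's/for k in(-180,0,180)/for k in(0,)/' h.py; python3 -c "
from h import *
go([588,-371.5,120],2.2)"
```

```text
t 2.5 P [ 438.2 -270.7  332.8] yaw -90.07 q6 57.0 w 87.7 
 shift/40 before turn [3.751 2.52  5.318]  after turn [-2.663  3.646  5.321]  turn/.12 [-7.000e-03 -1.000e-03 -1.342e+01]
```

```bash
python3 -m inch '[[0,0,0.2,0,0,-0.96,-1],[0,0,0.2,0,0,-0.96,-1],[0,0,0.2,0,0,-0.96,-1],[0,0,0.2,0,0,-0.96,-1],[0,0,0.2,0,0,-0.96,-1],[0,0,0.2,0,0,-0.96,-1],[0,0,0.2,0,0,-0.96,-1],[0,0,0.2,0,0,-0.96,-1],[0,0,0.2,0,0,-0.96,-1],[0,0,0.2,0,0,-0.96,-1],[0,0,0.2,0,0,-0.96,-1],[0,0,0.2,0,0,-0.96,-1],[0,0,0.2,0,0,-0.96,-1],[0,0,0.2,0,0,-0.94,-1],[-0.53,0.73,0.5,0,0,0,-1],[-0.53,0.73,0.5,0,0,0,-1],[-0.53,0.73,0.5,0,0,0,-1],[-0.53,0.73,0.5,0,0,0,-1],[-0.53,0.73,0.5,0,0,0,-1],[0,0,0,0,0,0,-1]]'; python3 -c "
from h import *
go([588,-371.5,28],2.2)"
```

```text
time_s: 4.17
position: [591.5, -371.2, 114.6]
tool_rot: [[-0.041, 0.999, -0.004], [0.999, 0.041, 0.002], [0.003, -0.003, -1.0]]
ft_force: [-1.3, 1.4, 0.6]
width: 88.0
gripper_force: 0.0
t 4.1667 P [ 591.5 -371.2  114.6] yaw 2.33 q6 -35.4 w 88.0 
 shift/40 before turn [-0.009 -0.08   2.165]  after turn [-0.004 -0.088  2.164]  turn/.12 [-0.029 -0.021  0.02 ]
```

```bash
python3 -m inch '[[0,-0.05,0.55,0,0,0,-1],[0,0,0.55,0,0,0,-1],[0,0,0.55,0,0,0,-1],[0,0,0.4,0,0,0,-1],[0,0,0.1,0,0,0,-1],[0,0,0,0,0,0,-1]]'; python3 -c "
from h import *
go([588,-371.5,28],2.2);print(arm.state()['ft_force'])"
```

```text
time_s: 4.67
position: [586.1, -369.8, 34.0]
tool_rot: [[-0.04, 0.999, -0.002], [0.999, 0.04, 0.001], [0.002, -0.002, -1.0]]
ft_force: [0.2, 0.1, -0.2]
width: 87.9
gripper_force: 0.0
t 4.6667 P [ 586.1 -369.8   34. ] yaw 2.3 q6 -35.5 w 87.9 
 shift/40 before turn [-0.043  0.045  0.15 ]  after turn [-0.043  0.045  0.15 ]  turn/.12 [-0.017 -0.013  0.015]
[ 0.15175332  0.10239794 -0.22356512]
```

```bash
python3 -m inch '[[-0.04,0.04,0.1,0,0,0,-1],[0,0,0,0,0,0,0.5],[0,0,0,0,0,0,1],[0,0,0,0,0,0,1],[0,0,0,0,0,0,1],[0,0,0,0,0,0,1],[0,0,0,0,0,0,1],[0,0,0,0,0,0,1],[0,0,0,0,0,0,1]]' 30; python3 -c "
from h import *
go([450,-95,100],0)"
```

```text
time_s: 5.42
position: [588.8, -372.8, 31.7]
tool_rot: [[-0.039, 0.999, 0.001], [0.999, 0.039, -0.001], [-0.001, 0.001, -1.0]]
ft_force: [-0.8, 0.8, 5.4]
width: 58.0
gripper_force: 29.9
t 5.4167 P [ 588.8 -372.8   31.7] yaw 2.25 q6 -35.6 w 58.0 
 shift/40 before turn [ 7.076 -3.193 -1.713]  after turn [ 6.946 -3.47  -1.707]  turn/.12 [0.007 0.004 0.328]
```

```bash
python3 -m inch '[[0,0,-0.4,0,0,0,1],[0,0,-0.65,0,0,0,1],[0,0,-0.65,0,0,0,1],[0.4,-0.2,0,0,0,0.33,1],[0.82,-0.4,0,0,0,0,1],[0.82,-0.41,0,0,0,0,1],[0.82,-0.41,0,0,0,0,1],[0.82,-0.41,0,0,0,0,1],[0.82,-0.41,0,0,0,0,1],[0.82,-0.41,0,0,0,0,1],[0.82,-0.41,0,0,0,0,1],[0.5,-0.25,0,0,0,0,1],[0.26,-0.12,0,0,0,0,1],[0,0,0,0,0,0,1],[0,0,0,0,0,0,1],[0,0,0,0,0,0,1]]'; python3 -c "
from h import *
go([450,-95,25],0)"
```

```text
time_s: 6.75
position: [452.1, -97.9, 99.5]
tool_rot: [[0.001, 1.0, 0.002], [1.0, -0.001, -0.001], [-0.001, 0.002, -1.0]]
ft_force: [0.2, -0.1, -2.2]
width: 57.9
gripper_force: 29.9
t 6.75 P [452.1 -97.9  99.5] yaw -0.03 q6 -13.6 w 57.9 
 shift/40 before turn [ 0.075 -0.057  1.863]  after turn [ 0.074 -0.053  1.863]  turn/.12 [ 0.015  0.005 -0.005]
```

```bash
python3 -m inch '[[0,0,0.5,0,0,0,1],[0,0,0.6,0,0,0,1],[0,0,0.4,0,0,0,1],[0,0,0.2,0,0,0,1],[0,0,0.1,0,0,0,1],[0,0,0,0,0,0,1],[0,0,0,0,0,0,1],[0,0,0,0,0,0,1]]'; python3 -c "
from h import *
go([450,-95,24],0)"
```

```text
time_s: 7.42
position: [451.4, -97.3, 27.8]
tool_rot: [[0.0, 1.0, 0.001], [1.0, -0.0, -0.0], [-0.0, 0.001, -1.0]]
ft_force: [0.3, 0.1, -1.8]
width: 57.8
gripper_force: 29.9
t 7.4167 P [451.4 -97.3  27.8] yaw -0.03 q6 -13.6 w 57.8 
 shift/40 before turn [ 0.057 -0.036  0.095]  after turn [ 0.057 -0.036  0.095]  turn/.12 [ 0.012  0.003 -0.004]
```

```bash
python3 -m inch '[[0,0,0.05,0,0,0,1],[0,0,0.03,0,0,0,1],[0,0,0.03,0,0,0,1],[0,0,0,0,0,0,1],[0,0,0,0,0,0,1]]'; python3 -c "
from h import *
go([597,-8,120],-4.8)"
```

```text
time_s: 7.83
position: [451.0, -96.9, 23.6]
tool_rot: [[-0.0, 1.0, 0.001], [1.0, 0.0, -0.0], [-0.0, 0.001, -1.0]]
ft_force: [-2.4, 0.0, 10.0]
width: 58.2
gripper_force: 29.9
t 7.8333 P [451.  -96.9  23.6] yaw 0.0 q6 -13.6 w 58.2 
 shift/40 before turn [ 2.223  3.651 -2.406]  after turn [ 2.521  3.45  -2.409]  turn/.12 [0.008 0.002 0.698]
```

```bash
python3 -m inch '[[0,0,0,0,0,0,-1],[0,0,0,0,0,0,-1],[0,0,0,0,0,0,-1],[0,0,0,0,0,0,-1],[0,0,-0.4,0,0,0,-1],[0,0,-0.8,0,0,0,-1],[0,0,-0.8,0,0,0,-1],[0,0,-0.4,0,0,0.7,-1],[0.42,0.57,0,0,0,0,-1],[0.42,0.57,0,0,0,0,-1],[0.42,0.57,0,0,0,0,-1],[0.42,0.57,0,0,0,0,-1],[0.42,0.57,0,0,0,0,-1],[0.42,0.58,0,0,0,0,-1],[0,0,0,0,0,0,-1],[0,0,0,0,0,0,-1],[0,0,0,0,0,0,-1]]'; python3 -c "
from h import *
shot('wrist','w3')
go([597,-8,21],-4.8)"
```

```text
time_s: 9.25
position: [594.6, -8.1, 118.1]
tool_rot: [[0.084, 0.996, -0.002], [0.996, -0.084, -0.0], [-0.0, -0.002, -1.0]]
ft_force: [-1.2, 0.2, 0.7]
width: 87.7
gripper_force: 0.0
t 9.3 P [594.4  -8.4 118.2] yaw -4.84 q6 2.9 w 87.5 
 shift/40 before turn [0.015 0.069 2.429]  after turn [0.015 0.065 2.43 ]  turn/.12 [-0.016  0.002 -0.005]
```

View pics/w3.png

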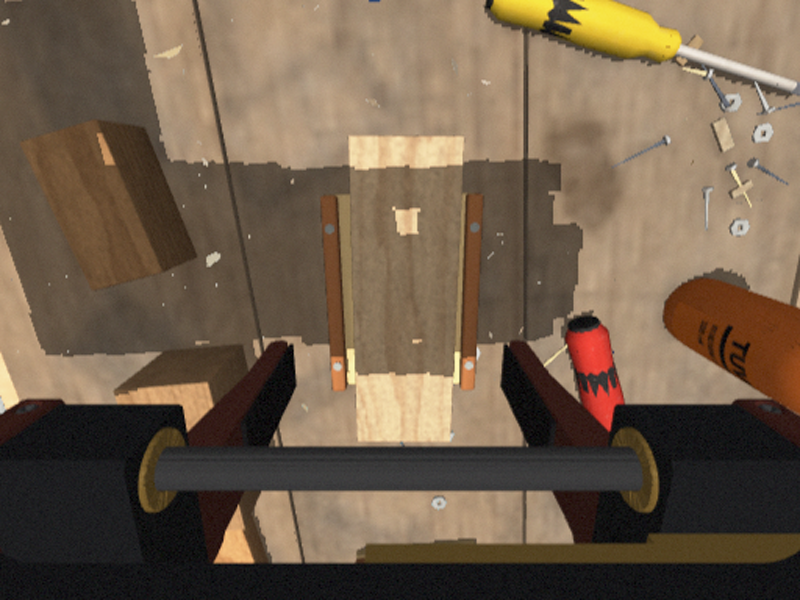

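The wrist view shows the long block top with corners (349,136), (464,136), (453,441) and (357,441). It's centred between the fingers. The red screwdriver (595,370) is clear, and the parked short block is at (190,370).

```bash
python3 - <<'E'
from tri import *
c=load("w3")
desc("long",cast(c,np.array([(357,441),(349,136),(464,136),(453,441)])*.64,42))
desc("Scr",cast(c,np.array([(330,390),(321,196),(484,193),(476,387)])*.64,18))
E
```

```text
long c [598.2  -7.8  42. ] z [42. 42. 42. 42.] L 189 189 W 63 61 axis yaw 85.3
Scr c [596.4 -10.9  18. ] z [18. 18. 18. 18.] L 132 132 W 102 99 axis yaw 85.6
```

```bash
python3 -m inch '[[0.01,0.06,0.5,0,0,0,-1],[0,0,0.6,0,0,0,-1],[0,0,0.6,0,0,0,-1],[0,0,0.4,0,0,0,-1],[0,0,0.15,0,0,0,-1],[0,0,0,0,0,0,-1],[0,0,0,0,0,0,-1],[0,0,0,0,0,0,-1],[0,0,0,0,0,0,-1]]'; python3 -c "
from h import *
go([598,-8,22],-4.7)"
```

```text
time_s: 10.05
position: [599.1, -8.0, 30.0]
tool_rot: [[0.084, 0.996, 0.002], [0.996, -0.084, -0.0], [0.0, 0.002, -1.0]]
ft_force: [0.5, 0.4, -0.7]
width: 87.9
gripper_force: 0.0
t 10.05 P [599.1  -8.   30. ] yaw -4.83 q6 2.9 w 87.9 
 shift/40 before turn [-0.003 -0.028  0.201]  after turn [-0.003 -0.027  0.201]  turn/.12 [ 0.018 -0.001 -0.02 ]
```

```bash
python3 -m inch '[[0,-0.02,0.18,0,0,0,-1],[0,0,0,0,0,0,0],[0,0,0,0,0,0,1],[0,0,0,0,0,0,1],[0,0,0,0,0,0,1],[0,0,0,0,0,0,1],[0,0,0,0,0,0,1],[0,0,0,0,0,0,1]]' 35; python3 -c "
from h import *
go([592,-340,90],2.1);print(arm.state()['ft_torque'])"
```

```text
time_s: 10.72
position: [597.7, -7.7, 21.6]
tool_rot: [[0.084, 0.996, 0.0], [0.996, -0.084, 0.0], [0.0, 0.0, -1.0]]
ft_force: [-0.2, -0.4, -0.4]
width: 61.8
gripper_force: 35.0
t 10.7167 P [597.7  -7.7  21.6] yaw -4.82 q6 2.9 w 61.8 
 shift/40 before turn [-8.291  0.557 -1.711]  after turn [-8.298 -0.446 -1.711]  turn/.12 [ 0.003 -0.    -1.006]
[ 0.02337158 -0.05851115  0.00317749]
```

```bash
python3 -m inch '[[0,0,-0.3,0,0,0,1],[0,0,-0.7,0,0,0,1],[0,0,-0.7,0,0,0,1],[0,0,0,0,0,-0.33,1],[0,0,0,0,0,-0.33,1],[0,0,0,0,0,-0.34,1],[-0.4,-0.02,0,0,0,0,1],[-0.8,-0.04,0,0,0,0,1],[-0.9,-0.05,0,0,0,0,1],[-0.9,-0.05,0,0,0,0,1],[-0.9,-0.05,0,0,0,0,1],[-0.9,-0.05,0,0,0,0,1],[-0.9,-0.05,0,0,0,0,1],[-0.9,-0.05,0,0,0,0,1],[-0.8,-0.04,0,0,0,0,1],[-0.6,-0.03,0,0,0,0,1],[-0.3,-0.02,0,0,0,0,1],[0,0,0,0,0,0,1],[0,0,0,0,0,0,1],[0,0,0,0,0,0,1]]'; python3 -c "
from h import *
shot('wrist','w4')
go([592,-340,24],2.1);print(arm.state()['ft_torque'])"
```

```text
time_s: 12.38
position: [591.1, -338.5, 89.4]
tool_rot: [[-0.037, 0.999, -0.001], [0.999, 0.037, 0.001], [0.001, -0.001, -1.0]]
ft_force: [-0.0, -1.1, -2.0]
width: 61.7
gripper_force: 35.0
t 12.4333 P [ 591.3 -338.2   89.4] yaw 2.13 q6 -32.9 w 61.7 
 shift/40 before turn [-0.046  0.016  1.636]  after turn [-0.045  0.015  1.636]  turn/.12 [-0.006 -0.007  0.005]
[-0.0306175  -0.11120963 -0.01761283]
```

View pics/w4.png

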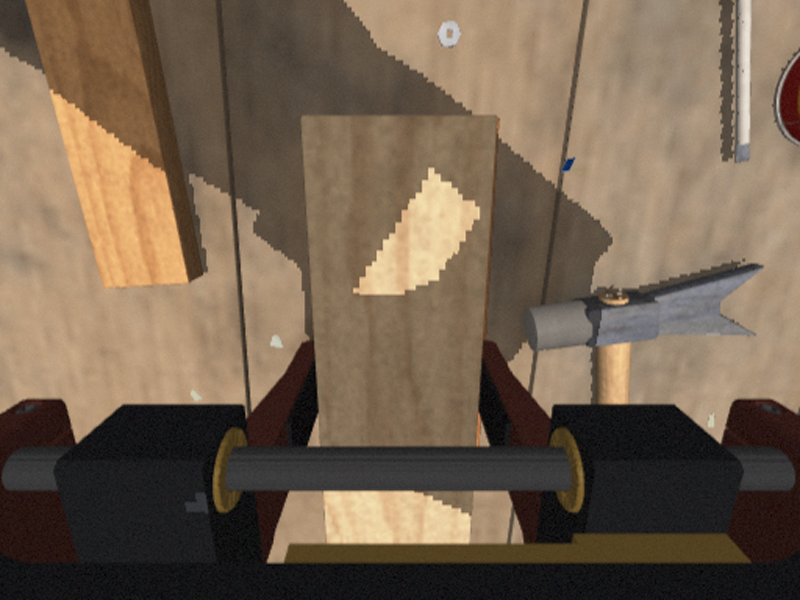

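The wrist view shows the long block held square, with its far edge at (303–497,116). It covers the cradle. The hammer (545,325) is clear of the fingers. Lowering now.

```bash
python3 -m inch '[[-0.03,0.01,0.5,0,0,0,1],[0,0,0.5,0,0,0,1],[0,0,0.3,0,0,0,1],[0,0,0.2,0,0,0,1],[0,0,0.1,0,0,0,1],[0,0,0.04,0,0,0,1],[0,0,0,0,0,0,1],[0,0,0,0,0,0,1]]'; python3 -c "
from h import *
go([592,-340,22],2.1);print(arm.state()['ft_force'])"
```

```text
time_s: 13.1
position: [592.4, -341.6, 24.7]
tool_rot: [[-0.036, 0.999, 0.001], [0.999, 0.036, -0.001], [-0.001, 0.001, -1.0]]
ft_force: [0.8, -0.4, -2.1]
width: 61.7
gripper_force: 35.0
t 13.1 P [ 592.4 -341.6   24.7] yaw 2.06 q6 -33.0 w 61.7 
 shift/40 before turn [ 0.039 -0.008  0.067]  after turn [ 0.039 -0.008  0.067]  turn/.12 [ 0.009  0.005 -0.006]
[ 0.79658757 -0.36212363 -2.06355849]
```

```bash
python3 -m inch '[[0.02,0,0.05,0,0,0,1],[0,0,0.03,0,0,0,1],[0,0,0,0,0,0,1],[0,0,0,0,0,0,1]]'; python3 -c "
from h import *
go([451,-97,120],0);print(arm.state()['ft_force'])"
```

```text
time_s: 13.43
position: [592.2, -340.8, 21.6]
tool_rot: [[-0.036, 0.999, 0.001], [0.999, 0.036, -0.0], [-0.001, 0.001, -1.0]]
ft_force: [-0.9, 0.7, 4.5]
width: 61.8
gripper_force: 35.0
t 13.4333 P [ 592.2 -340.8   21.6] yaw 2.05 q6 -33.0 w 61.8 
 shift/40 before turn [ 6.215 -3.308 -2.467]  after turn [ 6.094 -3.53  -2.461]  turn/.12 [0.008 0.004 0.298]
[-0.865891    0.71902807  4.47198764]
```

```bash
python3 -m inch '[[0,0,0,0,0,0,-1],[0,0,0,0,0,0,-1],[0,0,0,0,0,0,-1],[0,0,0,0,0,0,-1],[0,0,-0.3,0,0,0,-1],[0,0,-0.8,0,0,0,-1],[0,0,-0.8,0,0,0,-1],[0,0,-0.56,0,0,0.3,-1],[0.4,-0.23,0,0,0,0,-1],[0.84,-0.49,0,0,0,0,-1],[0.84,-0.49,0,0,0,0,-1],[0.84,-0.49,0,0,0,0,-1],[0.84,-0.49,0,0,0,0,-1],[0.84,-0.49,0,0,0,0,-1],[0.84,-0.49,0,0,0,0,-1],[0.65,-0.37,0,0,0,0,-1],[0,0,0,0,0,0,-1],[0,0,0,0,0,0,-1],[0,0,0,0,0,0,-1]]'; python3 -c "
from h import *
shot('wrist','w5')
go([451,-97,25],0)"
```

```text
time_s: 15.02
position: [451.5, -97.3, 119.9]
tool_rot: [[-0.0, 1.0, 0.002], [1.0, 0.0, -0.001], [-0.001, 0.002, -1.0]]
ft_force: [0.9, 0.3, -0.6]
width: 87.8
gripper_force: 0.0
t 15.0667 P [451.7 -97.7 119.8] yaw -0.02 q6 -13.6 w 87.9 
 shift/40 before turn [ 0.019 -0.022  2.369]  after turn [ 0.018 -0.017  2.369]  turn/.12 [ 0.018  0.005 -0.003]
```

View pics/w5.png

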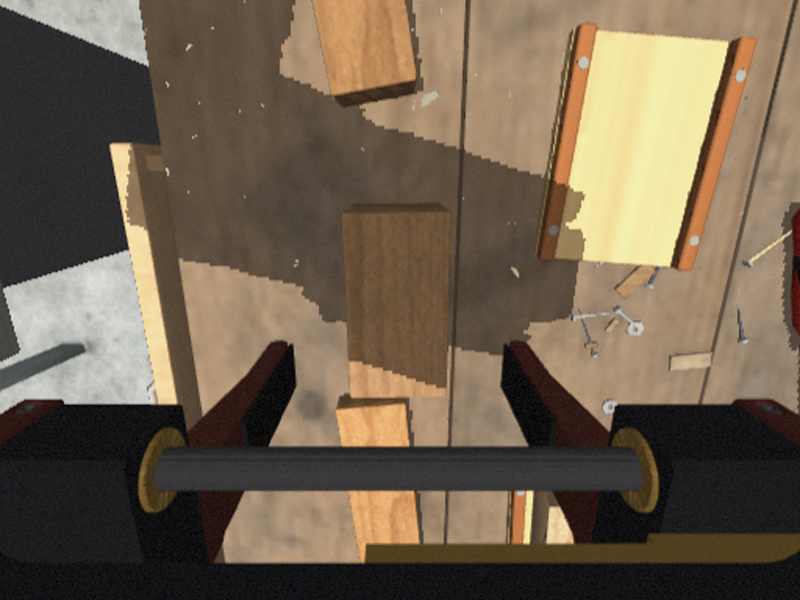

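The view shows the parked short block with its top corners at (343,213), (450,209), (447,398) and (349,400). The empty short cradle has outer corners (580,24), (756,39), (690,270) and (540,259). The strip (380,470) starts clear of the block.

```bash
python3 - <<'E'
from tri import *
c=load("w5")
desc("short",cast(c,np.array([(349,400),(343,213),(450,209),(447,398)])*.64,58))
desc("Scr",cast(c,np.array([(541,259),(580,24),(756,39),(692,270)])*.64,18))
E
```

```text
short c [450.3 -95.7  58. ] z [58. 58. 58. 58.] L 111 112 W 59 56 axis yaw 90.5
Scr c [595.5 -12.1  18. ] z [18. 18. 18. 18.] L 131 132 W 98 99 axis yaw 86.4
```

```bash
python3 -m inch '[[0.04,-0.02,0.5,0,0,0,-1],[0,0,0.6,0,0,0,-1],[0,0,0.6,0,0,0,-1],[0,0,0.5,0,0,0,-1],[0,0,0.2,0,0,0,-1],[0,0,0,0,0,0,-1],[0,0,0,0,0,0,-1],[0,0,0,0,0,0,0],[0,0,0,0,0,0,1],[0,0,0,0,0,0,1],[0,0,0,0,0,0,1],[0,0,0,0,0,0,1],[0,0,0,0,0,0,1],[0,0,0,0,0,0,1]]' 35; python3 -c "
from h import *
go([595.5,-12.5,95],-4)"
```

```text
time_s: 16.23
position: [450.1, -95.4, 23.7]
tool_rot: [[-0.0, 1.0, 0.001], [1.0, 0.0, -0.0], [-0.0, 0.001, -1.0]]
ft_force: [-0.4, -0.5, 7.9]
width: 57.6
gripper_force: 35.0
t 16.2333 P [450.1 -95.4  23.7] yaw 0.0 q6 -13.4 w 57.6 
 shift/40 before turn [ 2.072  3.639 -1.778]  after turn [ 2.322  3.483 -1.782]  turn/.12 [0.012 0.003 0.582]
```

```bash
python3 -m inch '[[0,0,-0.3,0,0,0,1],[0,0,-0.7,0,0,0,1],[0,0,-0.78,0,0,0,1],[0,0,0,0,0,0.29,1],[0,0,0,0,0,0.29,1],[0.16,0.24,0,0,0,0,1],[0.4,0.6,0,0,0,0,1],[0.5,0.75,0,0,0,0,1],[0.5,0.75,0,0,0,0,1],[0.4,0.6,0,0,0,0,1],[0.26,0.39,0,0,0,0,1],[0.1,0.15,0,0,0,0,1],[0,0,0,0,0,0,1],[0,0,0,0,0,0,1],[0,0,0,0,0,0,1],[0,0,0,0,0,0,1]]'; python3 -c "
from h import *
go([595.5,-12.5,34],-4)"
```

```text
time_s: 17.57
position: [593.4, -13.0, 94.0]
tool_rot: [[0.07, 0.998, -0.001], [0.998, -0.07, -0.0], [-0.0, -0.001, -1.0]]
ft_force: [0.2, 0.1, -2.6]
width: 58.0
gripper_force: 34.9
t 17.5667 P [593.4 -13.   94. ] yaw -4.04 q6 1.6 w 58.0 
 shift/40 before turn [0.018 0.054 1.501]  after turn [0.017 0.052 1.501]  turn/.12 [-0.012  0.001 -0.006]
```

Expected contact is at TCP z ≈ 31–32.

```bash
python3 -m inch '[[0.01,0.04,0.4,0,0,0,1],[0,0,0.5,0,0,0,1],[0,0,0.3,0,0,0,1],[0,0,0.2,0,0,0,1],[0,0,0.08,0,0,0,1],[0,0,0,0,0,0,1],[0,0,0,0,0,0,1],[0,0,0,0,0,0,1]]'; python3 -c "
from h import *
go([595.5,-12.5,31],-4)"
```

```text
time_s: 18.23
position: [597.0, -12.2, 35.8]
tool_rot: [[0.07, 0.998, 0.001], [0.998, -0.07, -0.0], [0.0, 0.001, -1.0]]
ft_force: [0.2, 0.1, -1.7]
width: 58.0
gripper_force: 34.9
t 18.2333 P [597.  -12.2  35.8] yaw -4.0 q6 1.7 w 58.0 
 shift/40 before turn [-0.01  -0.036  0.121]  after turn [-0.01  -0.036  0.121]  turn/.12 [ 0.01  -0.    -0.001]
```

```bash
python3 -m inch '[[-0.01,-0.02,0.06,0,0,0,1],[0,0,0.05,0,0,0,1],[0,0,0.02,0,0,0,1],[0,0,0,0,0,0,1],[0,0,0,0,0,0,1]]'; python3 -c "
from h import *
go([500,-200,300],4.5);print(arm.state()['ft_force'])"
```

```text
time_s: 18.65
position: [596.0, -12.5, 31.6]
tool_rot: [[0.069, 0.998, 0.001], [0.998, -0.069, -0.0], [-0.0, 0.001, -1.0]]
ft_force: [-3.9, 0.7, 13.5]
width: 57.7
gripper_force: 35.0
t 18.65 P [596.  -12.5  31.6] yaw -3.96 q6 1.6 w 57.7 
 shift/40 before turn [-4.843 -2.063 -6.71 ]  after turn [-4.485 -2.759 -6.709]  turn/.12 [ 0.008  0.002 -1.231]
[-3.91757342  0.65891118 13.53748251]
```

```bash
python3 -m inch '[[0,0,0,0,0,0,-1],[0,0,0,0,0,0,-1],[0,0,0,0,0,0,-1],[0,0,0,0,0,0,-1],[0,0,-0.4,0,0,0,-1],[0,0,-0.9,0,0,0,-1],[0,0,-0.9,0,0,0,-1],[0,0,-0.4,0,0,0.96,-1],[0,0,-0.4,0,0,0.96,-1],[0,0,-0.4,0,0,0.96,-1],[0,0,-0.4,0,0,0.96,-1],[0,0,-0.4,0,0,0.96,-1],[0,0,-0.4,0,0,0.96,-1],[0,0,-0.4,0,0,0.96,-1],[0,0,-0.4,0,0,0.96,-1],[0,0,-0.4,0,0,0.96,-1],[0,0,-0.4,0,0,0.96,-1],[0,0,-0.4,0,0,0.96,-1],[0,0,-0.4,0,0,0.96,-1],[0,0,-0.4,0,0,0.96,-1]]'; python3 -m inch '[[-0.48,0.69,0,0,0,0,-1],[-0.48,0.69,0,0,0,0,-1],[-0.48,0.69,0,0,0,0,-1],[-0.48,0.69,0,0,0,0,-1],[-0.48,0.69,0,0,0,0,-1],[0,0,0,0,0,0,-1],[0,0,0,0,0,0,-1],[0,0,0,0,0,0,-1],[0,0,0,0,0,0,-1]]'; python3 -c "
from h import *
c=shot('wrist','w6')
cv2.imwrite('pics/c6.png',cv2.resize(c['img'][50:215,80:450,::-1],(800,357),interpolation=cv2.INTER_CUBIC))
go([439.5,-255,100],4.8)"
```

```text
time_s: 20.32
position: [595.4, -12.5, 326.4]
tool_rot: [[1.0, -0.002, -0.0], [-0.002, -1.0, 0.0], [-0.0, -0.0, -1.0]]
ft_force: [0.7, 0.9, -0.3]
width: 87.8
gripper_force: 0.0
time_s: 21.07
position: [500.6, -150.2, 325.8]
tool_rot: [[1.0, 0.004, 0.0], [0.004, -1.0, 0.0], [0.0, -0.0, -1.0]]
ft_force: [-0.4, 0.0, 0.5]
width: 88.0
gripper_force: 0.0
t 21.1167 P [ 500.6 -150.   325.7] yaw -89.73 q6 71.7 w 87.7 
 shift/40 before turn [-1.539  2.619  5.643]  after turn [-2.488 -1.741  5.644]  turn/.12 [-2.0000e-03 -2.0000e-03 -1.3749e+01]
```

View pics/c6.png

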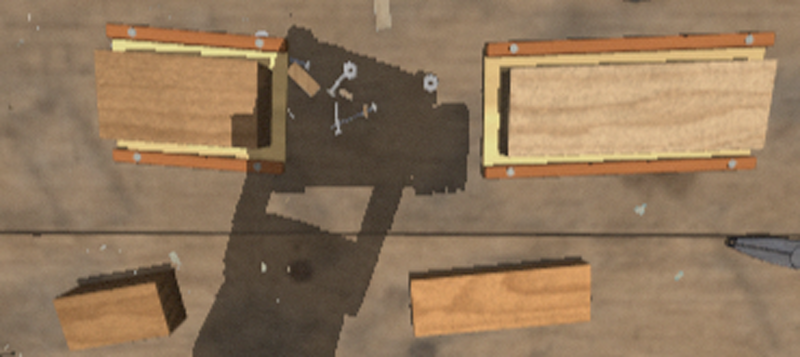

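The crop shows both blocks seated between their rails: the short block with top corners (95,51)–(255,149), the long block (510,69)–(766,149). The strip (500,300) and small block (113,315) haven't moved.

```bash
python3 - <<'E'
from tri import *
c=load("w6")
f=lambda p:np.array(p)/2.162+[80,50]
D={"short":([(95,51),(258,65),(255,149),(99,139)],66),"long":([(510,69),(776,59),(766,149),(509,158)],42),"strip":([(411,278),(590,265),(590,321),(414,336)],20),"small":([(55,297),(156,281),(171,332),(70,349)],45),
"Lcr":([(486,44),(775,33),(756,166),(486,178)],18),"Scr":([(108,24),(287,38),(283,172),(113,161)],18)}
for n,(p,z) in D.items(): desc(n,cast(c,f(p),z)); desc("  sub",cast(c,ref(c,f(p)),z))
E
```

```text
short c [593.1 -13.3  66. ] z [66. 66. 66. 66.] L 109 109 W 57 55 axis yaw 86.2
  sub c [594.2 -13.9  66. ] z [66. 66. 66. 66.] L 109 111 W 56 54 axis yaw 85.6
long c [ 590.2 -341.7   42. ] z [42. 42. 42. 42.] L 189 190 W 62 62 axis yaw 92.3
  sub c [ 591.3 -340.8   42. ] z [42. 42. 42. 42.] L 188 187 W 64 61 axis yaw 92.3
strip c [ 438.2 -255.1   20. ] z [20. 20. 20. 20.] L 148 150 W 51 49 axis yaw 95.0
  sub c [ 438.5 -254.6   20. ] z [20. 20. 20. 20.] L 147 146 W 50 48 axis yaw 96.4
small c [431.9  60.1  45. ] z [45. 45. 45. 45.] L 83 85 W 44 43 axis yaw 99.8
  sub c [431.4  61.3  45. ] z [45. 45. 45. 45.] L 83 83 W 44 43 axis yaw 99.6
Lcr c [ 592.5 -340.6   18. ] z [18. 18. 18. 18.] L 214 212 W 98 96 axis yaw 92.5
  sub c [ 593.7 -340.    18. ] z [18. 18. 18. 18.] L 213 215 W 100 98 axis yaw 92.5
Scr c [595.5 -13.8  18. ] z [18. 18. 18. 18.] L 132 133 W 99 98 axis yaw 86.4
  sub c [596.3 -12.3  18. ] z [18. 18. 18. 18.] L 131 132 W 101 98 axis yaw 86.1
```

```bash
python3 -c "
from h import *
go([439.2,-255,70],5)"
```

```text
t 21.1167 P [ 500.6 -150.   325.7] yaw -89.73 q6 71.7 w 87.7 
 shift/40 before turn [-1.546  2.619  6.393]  after turn [-2.481 -1.758  6.394]  turn/.12 [-2.0000e-03 -2.0000e-03 -1.3779e+01]
```

```bash
python3 -m inch '[[0,0,0.25,0,0,-0.98,-1],[0,0,0.25,0,0,-0.98,-1],[0,0,0.25,0,0,-0.98,-1],[0,0,0.25,0,0,-0.98,-1],[0,0,0.25,0,0,-0.98,-1],[0,0,0.25,0,0,-0.98,-1],[0,0,0.25,0,0,-0.98,-1],[0,0,0.25,0,0,-0.98,-1],[0,0,0.25,0,0,-0.98,-1],[0,0,0.25,0,0,-0.98,-1],[0,0,0.25,0,0,-0.98,-1],[0,0,0.25,0,0,-0.98,-1],[0,0,0.25,0,0,-0.98,-1],[0,0,0.25,0,0,-1,-1],[-0.62,-0.44,0.6,0,0,0,-1],[-0.62,-0.44,0.6,0,0,0,-1],[-0.62,-0.44,0.6,0,0,0,-1],[-0.62,-0.44,0.6,0,0,0,-1],[0,0,0.4,0,0,0,-1],[0,0,0,0,0,0,-1]]';python3 -m inch '[[0,0,0,0,0,0,-1],[0,0,0,0,0,0,-1],[0,0,0,0,0,0,-1]]'; python3 -c "
from h import *
go([439.2,-255,4],5)"
```

```text
time_s: 22.78
position: [436.0, -254.8, 70.8]
tool_rot: [[-0.08, 0.997, -0.005], [0.997, 0.08, 0.003], [0.003, -0.004, -1.0]]
ft_force: [-0.9, -0.0, 0.2]
width: 87.9
gripper_force: 0.0
time_s: 23.03
position: [439.4, -255.0, 75.0]
tool_rot: [[-0.083, 0.997, 0.002], [0.997, 0.083, -0.001], [-0.001, 0.002, -1.0]]
ft_force: [0.0, -0.6, -0.2]
width: 88.1
gripper_force: 0.0
t 23.0333 P [ 439.4 -255.    75. ] yaw 4.76 q6 -36.2 w 88.1 
 shift/40 before turn [ 0.003 -0.008  1.775]  after turn [ 1.000e-03 -5.000e-03  1.775e+00]  turn/.12 [ 0.015  0.01  -0.034]
```

```bash
python3 -m inch '[[0,0,0.5,0,0,-0.03,-1],[0,0,0.5,0,0,0,-1],[0,0,0.3,0,0,0,-1],[0,0,0.2,0,0,0,-1],[0,0,0.1,0,0,0,-1],[0,0,0,0,0,0,-1],[0,0,0,0,0,0,-1],[0,0,0,0,0,0,-1],[0,0,0,0,0,0,-1],[0,0,0,0,0,0,-1]]'; python3 -c "
from h import *
go([439.2,-255,4],5);print(arm.state()['ft_force'])"
```

```text
time_s: 23.87
position: [438.3, -255.7, 10.4]
tool_rot: [[-0.085, 0.996, 0.001], [0.996, 0.085, -0.001], [-0.001, 0.001, -1.0]]
ft_force: [0.5, 0.9, 0.2]
width: 87.7
gripper_force: 0.0
t 23.8667 P [ 438.3 -255.7   10.4] yaw 4.86 q6 -36.5 w 87.7 
 shift/40 before turn [0.015 0.025 0.161]  after turn [0.014 0.025 0.161]  turn/.12 [ 0.007  0.005 -0.02 ]
[0.5136539  0.86807877 0.22495023]
```

```bash
python3 -m inch '[[0.01,0.02,0.14,0,0,-0.02,-1],[0,0,0,0,0,0,-1],[0,0,0,0,0,0,-1],[0,0,0,0,0,0,0],[0,0,0,0,0,0,1],[0,0,0,0,0,0,1],[0,0,0,0,0,0,1],[0,0,0,0,0,0,1],[0,0,0,0,0,0,1],[0,0,0,0,0,0,1]]' 20; python3 -c "
from h import *
go([592,-341,110],2.1)"
```

```text
time_s: 24.7
position: [438.8, -255.0, 4.3]
tool_rot: [[-0.087, 0.996, 0.0], [0.996, 0.087, -0.0], [-0.0, 0.0, -1.0]]
ft_force: [-0.4, -0.4, 0.5]
width: 49.9
gripper_force: 20.0
t 24.7 P [ 438.8 -255.     4.3] yaw 5.01 q6 -36.5 w 49.9 
 shift/40 before turn [-2.477  3.629 -2.641]  after turn [-2.29   3.75  -2.642]  turn/.12 [0.001 0.001 0.423]
```

```bash
python3 -m inch '[[0,0,-0.3,0,0,0,1],[0,0,-0.7,0,0,0,1],[0,0,-0.8,0,0,0,1],[0,0,-0.84,0,0,0.21,1],[0,0,0,0,0,0.21,1],[-0.15,0.25,0,0,0,0,1],[-0.4,0.65,0,0,0,0,1],[-0.5,0.82,0,0,0,0,1],[-0.5,0.82,0,0,0,0,1],[-0.4,0.65,0,0,0,0,1],[-0.24,0.4,0,0,0,0,1],[-0.1,0.16,0,0,0,0,1],[0,0,0,0,0,0,1],[0,0,0,0,0,0,1],[0,0,0,0,0,0,1],[0,0,0,0,0,0,1],[0,0,0,0,0,0,1]]'; python3 -c "
from h import *
c=shot('wrist','w7')
go([592,-341,48],2.1)"
```

```text
time_s: 26.12
position: [591.1, -340.4, 110.1]
tool_rot: [[-0.037, 0.999, -0.001], [0.999, 0.037, 0.0], [0.0, -0.001, -1.0]]
ft_force: [-0.3, -0.1, -0.6]
width: 50.0
gripper_force: 20.0
t 26.1667 P [ 591.3 -340.6  110.1] yaw 2.12 q6 -33.1 w 50.4 
 shift/40 before turn [-0.012  0.017  1.553]  after turn [-0.012  0.017  1.553]  turn/.12 [-0.003 -0.002  0.003]
```

View pics/w7.png

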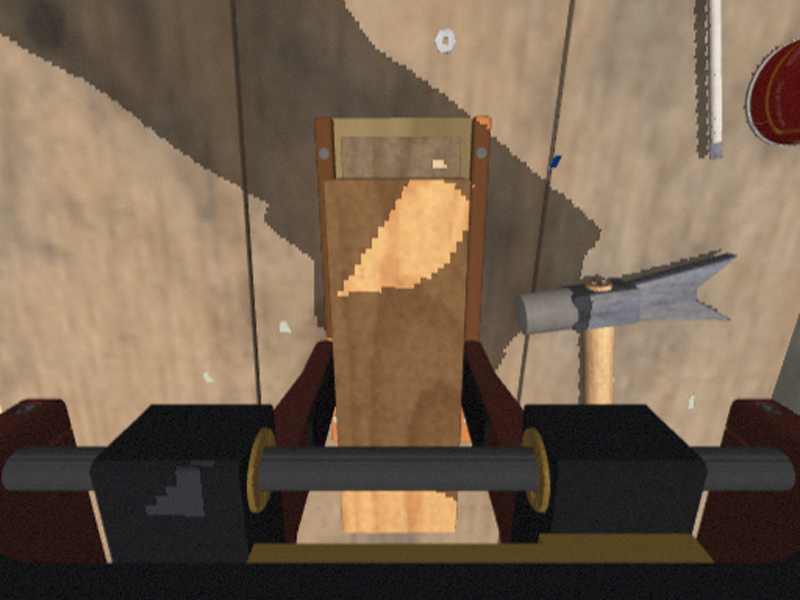

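The view shows the strip held with its far edge at (325–470,180) and near edge at (344–458,532). The long block's end shows beyond it at (342–462,137).

```bash
python3 - <<'E'
from tri import *
c=load("w7")
desc("strip",cast(c,np.array([(344,532),(325,181),(470,179),(458,532)])*.64,125.8))
X=cast(c,np.array([(342,137),(462,137)])*.64,42);print(X.round(1),"->long centre",(X.mean(0)-95*np.array([-.037,.999,0])).round(1))
E
```

```text
strip c [ 590.5 -339.6  125.8] z [126. 126. 126. 126.] L 148 149 W 50 49 axis yaw 92.8
[[ 557.8 -247.5   42. ]
 [ 619.2 -245.2   42. ]] ->long centre [ 592.  -341.3   42. ]
```

```bash
python3 -m inch '[[-0.03,0.02,0.4,0,0,0,1],[0,0,0.5,0,0,0,1],[0,0,0.3,0,0,0,1],[0,0,0.2,0,0,0,1],[0,0,0.08,0,0,0,1],[0,0,0,0,0,0,1],[0,0,0,0,0,0,1],[0,0,0,0,0,0,1],[0,0,0,0,0,0,1],[0,0,0,0,0,0,1]]'; python3 -c "
from h import *
go([592,-341,46],2.1);print(arm.state()['ft_force'])"
```

```text
time_s: 27.0
position: [593.3, -342.4, 51.5]
tool_rot: [[-0.037, 0.999, 0.001], [0.999, 0.037, -0.001], [-0.001, 0.001, -1.0]]
ft_force: [-0.1, 0.2, -0.3]
width: 50.0
gripper_force: 20.0
t 27.0 P [ 593.3 -342.4   51.5] yaw 2.12 q6 -33.1 w 50.0 
 shift/40 before turn [ 0.035 -0.03   0.137]  after turn [ 0.035 -0.03   0.137]  turn/.12 [0.009 0.006 0.003]
[-0.11632349  0.15555496 -0.29125575]
```

```bash
python3 -m inch '[[0.02,-0.02,0.07,0,0,0,1],[0,0,0.05,0,0,0,1],[0,0,0.02,0,0,0,1],[0,0,0,0,0,0,1],[0,0,0,0,0,0,1],[0,0,0,0,0,0,1]]'; python3 -c "
from h import *
go([592,-341,46],2.1);print(arm.state()['ft_force'])"
```

```text
time_s: 27.5
position: [592.0, -341.3, 46.2]
tool_rot: [[-0.037, 0.999, 0.0], [0.999, 0.037, -0.0], [-0.0, 0.0, -1.0]]
ft_force: [-3.1, 0.8, 8.9]
width: 49.6
gripper_force: 20.0
t 27.5 P [ 592.  -341.3   46.2] yaw 2.14 q6 -33.1 w 49.6 
 shift/40 before turn [ 0.008 -0.001  0.005]  after turn [ 0.008 -0.001  0.005]  turn/.12 [0.001 0.002 0.007]
[-3.1075929   0.75606055  8.85331258]
```

```bash
python3 -m inch '[[0,0,-0.03,0,0,0,1],[0,0,0,0,0,0,-1],[0,0,0,0,0,0,-1],[0,0,0,0,0,0,-1],[0,0,0,0,0,0,-1],[0,0,-0.3,0,0,0,-1],[0,0,-0.8,0,0,0,-1],[0,0,-0.8,0,0,0,-1],[0,0,-0.2,0,0,0,-1],[0,0,0,0,0,0,-1],[0,0,0,0,0,0,-1]]'; python3 -c "
from h import *
go([431,60.5,90],9.4)"
```

```text
time_s: 28.42
position: [592.1, -341.4, 130.9]
tool_rot: [[-0.037, 0.999, 0.001], [0.999, 0.037, -0.001], [-0.001, 0.001, -1.0]]
ft_force: [-0.1, -0.5, -0.3]
width: 87.8
gripper_force: 0.0
t 28.4167 P [ 592.1 -341.4  130.9] yaw 2.12 q6 -33.1 w 87.8 
 shift/40 before turn [10.19  -3.654  1.012]  after turn [10.57  -2.332  1.022]  turn/.12 [ 0.007  0.005 -1.059]
```

```bash
python3 -m inch '[[0,0,0,0,0,-0.53,-1],[0,0,0,0,0,-0.53,-1],[0.4,-0.09,0,0,0,0,-1],[0.84,-0.185,0,0,0,0,-1],[0.84,-0.185,0,0,0,0,-1],[0.84,-0.185,0,0,0,0,-1],[0.84,-0.185,0,0,0,0,-1],[0.84,-0.185,0,0,0,0,-1],[0.84,-0.185,0,0,0,0,-1],[0.84,-0.185,0,0,0,0,-1],[0.84,-0.185,0,0,0,0,-1],[0.84,-0.185,0,0,0,0,-1],[0.84,-0.185,0,0,0,0,-1],[0.84,-0.185,0,0,0,0,-1],[0.6,-0.13,0.3,0,0,0,-1],[0.33,-0.075,0.4,0,0,0,-1],[0,0,0.3,0,0,0,-1],[0,0,0,0,0,0,-1],[0,0,0,0,0,0,-1],[0,0,0,0,0,0,-1]]'; python3 -c "
from h import *
c=shot('wrist','w8')
go([431,60.5,16],9.4)"
```

```text
time_s: 30.08
position: [430.7, 60.2, 90.0]
tool_rot: [[-0.163, 0.987, -0.001], [0.987, 0.163, -0.0], [0.0, -0.001, -1.0]]
ft_force: [0.4, -1.2, 0.9]
width: 87.7
gripper_force: 0.0
t 30.1333 P [431.1  60.2  90.4] yaw 9.37 q6 -3.0 w 87.9 
 shift/40 before turn [ 0.009 -0.002  1.86 ]  after turn [ 0.009 -0.002  1.86 ]  turn/.12 [-0.001  0.    -0.005]
```

View pics/w8.png

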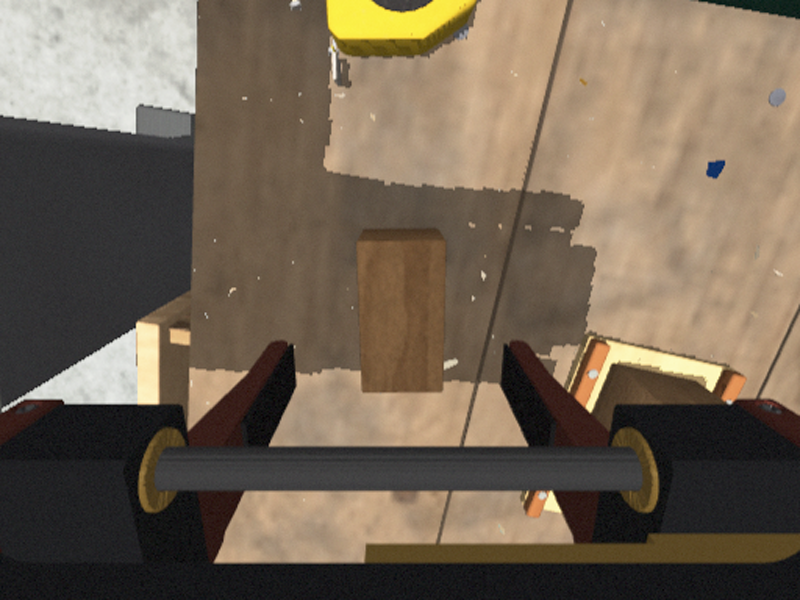

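The view shows the small block with its top corners at (357,241), (445,240), (443,391) and (362,391), square between the fingers. The tape measure (400,25) is well clear.

```bash
python3 - <<'E'
from tri import *
c=load("w8")
desc("small",cast(c,np.array([(362,391),(357,241),(445,240),(443,391)])*.64,45))
E
python3 -m inch '[[0,0,0.5,0,0,0,-1],[0,0,0.5,0,0,0,-1],[0,0,0.4,0,0,0,-1],[0,0,0.3,0,0,0,-1],[0,0,0.15,0,0,0,-1],[0,0,0,0,0,0,-1],[0,0,0,0,0,0,-1],[0,0,0,0,0,0,-1],[0,0,0,0,0,0,-1]]'; python3 -c "
from h import *
go([431,60.5,15],9.4)"
```

```text
small c [431.   63.3  45. ] z [45. 45. 45. 45.] L 83 84 W 45 43 axis yaw 100.1
time_s: 30.88
position: [431.6, 60.5, 17.1]
tool_rot: [[-0.163, 0.987, 0.002], [0.987, 0.163, 0.0], [-0.0, 0.002, -1.0]]
ft_force: [0.9, 0.4, 0.1]
width: 87.9
gripper_force: 0.0
t 30.8833 P [431.6  60.5  17.1] yaw 9.4 q6 -3.0 w 87.9 
 shift/40 before turn [ 0.002 -0.015  0.052]  after turn [ 0.002 -0.015  0.052]  turn/.12 [ 0.013  0.001 -0.   ]
```

```bash
python3 -m inch '[[0.03,0,0.02,0,0,-0.05,-1],[0,0,0,0,0,0,-1],[0,0,0,0,0,0,0.3],[0,0,0,0,0,0,1],[0,0,0,0,0,0,1],[0,0,0,0,0,0,1],[0,0,0,0,0,0,1],[0,0,0,0,0,0,1],[0,0,0,0,0,0,1]]' 20; python3 -c "
from h import *
go([431,60.5,15],9.4)
go([596,-12.5,150],-4)"
```

```text
time_s: 31.63
position: [430.8, 61.7, 15.5]
tool_rot: [[-0.169, 0.986, 0.0], [0.986, 0.169, 0.0], [-0.0, 0.0, -1.0]]
ft_force: [-0.5, -0.1, 0.5]
width: 44.8
gripper_force: 19.9
t 31.6333 P [430.8  61.7  15.5] yaw 9.75 q6 -3.2 w 44.8 
 shift/40 before turn [-0.031 -0.001  0.012]  after turn [-0.031 -0.     0.012]  turn/.12 [0.001 0.    0.051]
t 31.6333 P [430.8  61.7  15.5] yaw 9.75 q6 -3.2 w 44.8 
 shift/40 before turn [-2.528  3.756 -3.363]  after turn [-1.563  4.249 -3.363]  turn/.12 [ 1.e-03 -0.e+00  2.e+00]
```

```bash
python3 -m inch '[[0,0,-0.36,0,0,0,1],[0,0,-0.7,0,0,0,1],[0,0,-0.8,0,0,0,1],[0,0,-0.8,0,0,0.4,1],[0,0,-0.5,0,0,0.6,1],[0,0,-0.2,0,0,0.6,1],[0,0.2,0,0,0,0.4,1],[-0.2,0.4,0,0,0,0,1],[-0.28,0.75,0,0,0,0,1],[-0.32,0.9,0,0,0,0,1],[-0.32,0.9,0,0,0,0,1],[-0.28,0.65,0,0,0,0,1],[-0.12,0.3,0,0,0,0,1],[-0.04,0.15,0,0,0,0,1],[0,0,0,0,0,0,1],[0,0,0,0,0,0,1],[0,0,0,0,0,0,1],[0,0,0,0,0,0,1]]'; python3 -c "
from h import *
c=shot('wrist','w9')
go([596,-12.5,84],-4)"
```

```text
time_s: 33.13
position: [594.8, -11.4, 149.8]
tool_rot: [[0.069, 0.998, -0.001], [0.998, -0.069, 0.0], [0.0, -0.001, -1.0]]
ft_force: [-0.3, -0.1, -0.9]
width: 44.8
gripper_force: 20.0
t 33.1833 P [595.1 -11.5 150. ] yaw -3.96 q6 1.7 w 45.0 
 shift/40 before turn [-0.025  0.026  1.649]  after turn [-0.025  0.025  1.649]  turn/.12 [-0.005 -0.     0.006]
```

View pics/w9.png

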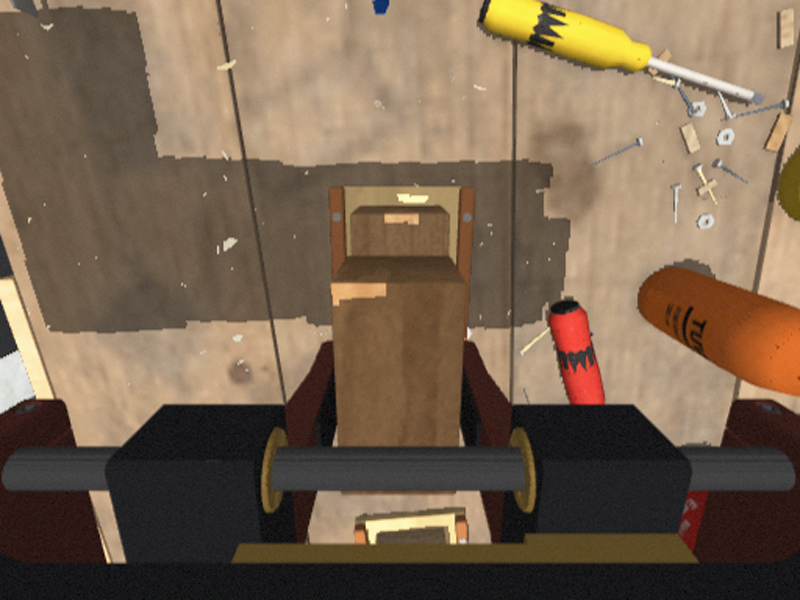

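The view shows the small block held with its far top edge at (331–463,281), square over the short block, whose far top edge is at about (350–449,212). The screwdrivers are clear.

```bash
python3 - <<'E'
from tri import *
c=load("w9");u=np.array([.07,.998,0])
X=cast(c,np.array([(331,282),(463,280)])*.64,179.5);print(X.round(1),(X.mean(0)-42.5*u).round(1))
X=cast(c,np.array([(350,213),(449,212)])*.64,66);print(X.round(1),(X.mean(0)-55*u).round(1))
E
```

```text
[[575.   33.5 179.5]
 [617.9  31.3 179.5]] [593.5 -10.  179.5]
[[569.9  44.4  66. ]
 [626.8  41.   66. ]] [594.5 -12.2  66. ]
```

```bash
python3 -m inch '[[-0.05,0.02,0.4,0,0,0,1],[0,0,0.5,0,0,0,1],[0,0,0.3,0,0,0,1],[0,0,0.2,0,0,0,1],[0,0,0.1,0,0,0,1],[0,0,0.04,0,0,0,1],[0,0,0,0,0,0,1],[0,0,0,0,0,0,1],[0,0,0,0,0,0,1],[0,0,0,0,0,0,1]]'; python3 -c "
from h import *
go([596,-13.2,81],-4);print(arm.state()['ft_force'])"
```

```text
time_s: 34.02
position: [597.1, -14.1, 88.9]
tool_rot: [[0.07, 0.998, 0.001], [0.998, -0.07, -0.0], [0.0, 0.001, -1.0]]
ft_force: [0.8, 0.6, -0.2]
width: 44.9
gripper_force: 20.0
t 34.0167 P [597.1 -14.1  88.9] yaw -4.01 q6 1.5 w 44.9 
 shift/40 before turn [ 0.021 -0.029  0.198]  after turn [ 0.021 -0.028  0.198]  turn/.12 [ 0.009 -0.    -0.001]
[ 0.82893541  0.60658528 -0.23064005]
```

```bash
python3 -m inch '[[0.01,-0.015,0.08,0,0,0,1],[0,0,0.05,0,0,0,1],[0,0,0.04,0,0,0,1],[0,0,0.02,0,0,0,1],[0,0,0,0,0,0,1],[0,0,0,0,0,0,1]]'; python3 -c "
from h import *
go([596,-13.2,81],-4);print(arm.state()['ft_force'])"
```

```text
time_s: 34.52
position: [595.9, -13.6, 81.4]
tool_rot: [[0.07, 0.998, -0.0], [0.998, -0.07, 0.0], [0.0, -0.0, -1.0]]
ft_force: [-3.5, 0.2, 8.9]
width: 44.8
gripper_force: 20.0
t 34.5167 P [595.9 -13.6  81.4] yaw -4.0 q6 1.5 w 44.8 
 shift/40 before turn [0.01  0.001 0.011]  after turn [0.01  0.001 0.011]  turn/.12 [-0.003 -0.     0.   ]
[-3.5175215   0.19433045  8.92280599]
```

```bash
python3 -m inch '[[0,0,-0.03,0,0,0,1],[0,0,0,0,0,0,-1],[0,0,0,0,0,0,-1],[0,0,0,0,0,0,-1],[0,0,0,0,0,0,-1],[0,0,-0.3,0,0,0,-1],[0,0,-0.8,0,0,0,-1],[0,0,-0.8,0,0,0.92,-1],[0,0,-0.5,0,0,0.92,-1],[0,0,-0.5,0,0,0.96,-1],[0,0,-0.5,0,0,0.96,-1],[0,0,-0.5,0,0,0.96,-1],[0,0,-0.5,0,0,0.96,-1],[0,0,-0.5,0,0,0.96,-1],[0,0,-0.5,0,0,0.96,-1],[0,0,-0.4,0,0,0.96,-1],[0,0,-0.4,0,0,0.96,-1],[0,0,0,0,0,0.96,-1],[0,0,0,0,0,0.96,-1],[0,0,0,0,0,0.96,-1]]'; python3 -m inch '[[-0.3,0.69,0,0,0,0,-1],[-0.3,0.69,0,0,0,0,-1],[-0.3,0.69,0,0,0,0,-1],[-0.3,0.69,0,0,0,0,-1],[-0.3,0.69,0,0,0,0,-1],[0,0,0,0,0,0,-1],[0,0,0,0,0,0,-1],[0,0,0,0,0,0,-1],[0,0,0,0,0,0,-1]]'; python3 -c "
from h import *
c=shot('wrist','wa')
cv2.imwrite('pics/ca.png',cv2.resize(c['img'][50:235,80:450,::-1],(800,400),interpolation=cv2.INTER_CUBIC))
"
```

```text
time_s: 36.18
position: [596.0, -13.6, 331.3]
tool_rot: [[1.0, 0.007, 0.001], [0.007, -1.0, -0.0], [0.001, 0.0, -1.0]]
ft_force: [0.1, 1.1, -1.0]
width: 87.7
gripper_force: 0.0
time_s: 36.93
position: [538.2, -151.5, 330.2]
tool_rot: [[1.0, 0.014, 0.0], [0.014, -1.0, 0.0], [0.0, -0.0, -1.0]]
ft_force: [-0.0, 0.5, 0.5]
width: 87.8
gripper_force: 0.0
```

View pics/ca.png

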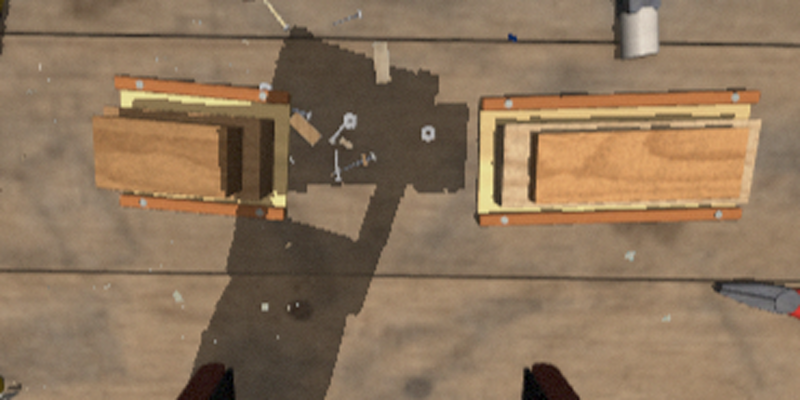

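The crop shows the strip (538,132)–(741,198) on the long block and the small block (93,116)–(220,194) on the short block. Both look square. Checking in numbers.

```bash
python3 - <<'E'
from tri import *
c=load("wa")
f=lambda p:np.array(p)/2.162+[80,50]
D={"small":([(93,116),(226,129),(221,194),(98,187)],111),"strip":([(538,132),(749,123),(741,198),(536,206)],62),"long":([(504,127),(761,119),(751,202),(502,207)],42)}
for n,(p,z) in D.items(): desc(n,cast(c,f(p),z)); desc("  sub",cast(c,ref(c,f(p)),z))
X=cast(c,f([(273,121),(270,197)]),66);print("short from end",X.round(1),(X.mean(0)+55*np.array([.07,.998,0])).round(1))
E
```

```text
small c [594.9 -13.1 111. ] z [111. 111. 111. 111.] L 83 79 W 44 41 axis yaw 86.5
  sub c [594.6 -13.5 111. ] z [111. 111. 111. 111.] L 83 83 W 43 43 axis yaw 85.4
strip c [ 591.3 -341.7   62. ] z [62. 62. 62. 62.] L 149 150 W 52 53 axis yaw 93.1
  sub c [ 590.8 -342.1   62. ] z [62. 62. 62. 62.] L 149 148 W 56 53 axis yaw 93.5
long c [ 590.6 -341.7   42. ] z [42. 42. 42. 42.] L 189 191 W 59 61 axis yaw 92.3
  sub c [ 590.4 -341.9   42. ] z [42. 42. 42. 42.] L 189 190 W 63 62 axis yaw 92.5
short from end [[618.  -78.3  66. ]
 [565.3 -74.2  66. ]] [595.5 -21.3  66. ]
```

```bash
python3 -c "
from rig import arm
print(arm.job_done())"
```

```text
the job is handed in; nothing more can be done
None
```

The job is handed in at about 37 s of the 102 s allowed: the blocks are in their own cradles and the strip and small block are stacked on them, each measured about 1–2 mm off centre at most; the short block's position comes from before its stacking, as its end was in shadow in the last view.

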